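# Put a carton away in the roll-top bench cabinet

### The job

Put the loose pink carton away: roll the slatted cover of the bench cabinet up, set the carton down gently, standing upright on the cabinet floor without knocking the bottle in there, then roll the cover down under control and press it until its catch snaps and it stays shut. Do not fling the cover or force it hard against its rubber stop, and leave the label roll alone.

Things in the scene. Friction and masses are not known exactly. Their poses are not given: they have to be found in the camera images.
- cabinet: Roll-top bench cabinet, fixed: 332 mm deep (x), 344 wide (y), 226 high. Origin: centre of its underside, on the bench; z up. Its front is its -x side and faces roughly to the robot's right. Inside floor 12 mm above the bench, inside width 320. Front sill 80 mm high at x -161 to -149. A fixed hood covers the rear from x = +35 back. Sprung catches at the side walls at x -145 to -110, |y| > 140.
- cabinet_axis (a point): Point on the level axis of the cover's circular track, in the middle of the cabinet's width, 60 mm above its underside at x = 0; same axes as the cabinet. The axis runs along y; the slats lie 150 mm from it. With the cover rolled fully back the cabinet is open from above in front of x = 0. A carton that stays behind x = -125 mm clears the cover as it shuts.
- cover (a joint): Slatted cover, angle in rad about the track axis; grows as it rolls up and back; 1.5 fully open, about 0 shut. It stays where it is left (rubs with 3 N at the bar). Going down it meets a sprung catch 0.11 before shut: 10 to 20 N along the bar's path until it snaps over 0.02 before shut, then it pulls itself shut. The catch is set by hand: the shut value is anywhere from -0.035 to 0.035, so feel for it.
- cover_bar (a point): Centre of the cover's pull bar: round steel, 12 mm thick, 140 mm long, along the cabinet's y, on a post at each end, 39 mm clear of the slats. It moves on a circle of 195 mm about the track axis: in the cabinet's frame x = -195 cos(a), z = 60 + 195 sin(a) mm with a = 0.314 + the cover's joint value. The point's axes turn with the cover.
- stop (a joint): Rubber stop on the catch strip behind the sill, under the cover's lower edge: how far it is squeezed, in m. 0 free, about 0.0004 with the cover snapped shut. Pressing the shut bar down squeezes it 0.6 mm (the bar sinks 1 mm) per 10 N; more than 2.5 mm (about 35 N on the bar) is forcing it.
- carton_center (a point): Centre of the loose pink carton standing on the bench in front of the cabinet: a stiff box 120 mm long (its x), 50 mm wide (its y), 90 mm high (its z, up), about 0.25 kg. The centre is 45 mm above its underside.
- lotion_center (a point): Centre (half height) of a white lotion bottle, 52 mm in diameter, 115 mm high, that stands loose in the rear part of the cabinet. It must stay standing where it is.
- label_roll: Roll of white labels lying flat on the bench, 110 mm in diameter, 50 mm high. Origin: centre of its underside. Leave it alone.
Mind the look-alikes: they are no part of the job. Leave any turquoise look-alike of the part that bears carton_center alone.

How it is judged:
By the outcome, as a careful person would: the job done as asked, in the order asked, and still so for the second after the job is handed in, with the robot touching nothing.
It also fails if it takes over 72 s, if anything falls off the work surface, if the arm or the gripper's body presses on something with over 40 N, if the wrist force passes 120 N, or if a joint passes its speed limit or range.

### The arm

A 7-joint arm with a two-finger parallel gripper is mounted at the origin on the work surface. World frame = base frame: x ahead of the robot, y to its left, z up, the work surface at z = 0. Lengths are in m, angles in rad, forces in N, time in s.
With the tool pointing down it reaches from about 0.4 to 0.875 m from the base axis. Payload 19.3 kg.
Tool frame: the origin (TCP) lies on the front face of the gripper's body, between the roots of the fingers; the fingertips stand 73 mm ahead of it and the grasp point (between the pads) lies 54 mm ahead of it; z points along the fingers, y is the line along which they close (so a half turn about z gives the same grasp; the last joint's range is limited). The gripper opens to 85 mm and grips with 20 to 120 N. Pads are 22 mm wide; open, the fingers measure 114 mm over their backs; the gripper's body (76 mm by 85 mm) begins 54 mm behind the grasp point. The pads swing forward as they close: fully open they stand 13 mm farther back than shut.
Start: joints at [1.229, 0.521, -0.036, 1.599, 0.021, 1.021, -0.113], TCP at [0.168, -0.602, 0.304] pointing down, gripper open.
Joint ranges: [-2.91, 2.91], [-0.3, 2.13], [-1.5, 1.42], [0.17, 2.43], [-1.26, 4.41], [0.16, 1.93], [-2.52, 2.52]. Speed limits (rad/s): [1.89, 1.89, 2.39, 2.39, 3.01, 3.01, 3.01].

### API

Orientations are given as a rotation vector (axis times angle).
In Python, from rig import manip gives the robot as it stands.
- The arm moves only by the tool move_arm, never from a script. Its argument "increments" is a list of rows, each a list of 7 numbers: the turn, a rotation vector about the tool's x, y, z in degrees, then the shift along the tool's x, y, z in cm, then the opening, from 0 (shut) to 1 (fully open). A call has 1 to 12 rows; each row shifts and turns the commanded pose from where the row before left it, along the tool's axes as they then stand; what a row does not reach is not made up. A row lasts 1/10 s, in which the tool goes at most 50 mm and 8.59 degrees, less where a joint would pass 70% of its speed; a pose out of reach is approached as far as the arm can. A call is refused whole if a number of a shift passes 5 or a number of a turn 8.59, either way. A call with a gripper value outside its range is refused whole. The fingers move at their own pace and stop on an object; "grip_force" is the grip in N (left out, the last holds). Time passes only in rows, so rows that do not move let the fingers close. It gives the time, the measured TCP pose, the force, the opening and the grip force at its end, in the units of the state.
- manip.read_state(): the state, without advancing time (a new reading comes with each control period).
- manip.capture(name): name is "scene" or "top" or "wrist"; returns a dict with "pixels" (400x640x3 uint8, blue, green, red), "fovy" (degrees; the focal length in pixels is half the picture's height over the tangent of half this angle, whatever the lens; pixels are square), "cx", "cy" (the principal point, pixels), "pose" (4x4, takes a point from camera to world coordinates). Camera axes: x right, y up, looking along -z (the intrinsics and any distortion apply to the point x, -y, -z); pixel columns grow to the right and rows downward; lengths in m; the calibration is good to about 2 mm. A picture is of the moment at which its call begins. There is no depth.
- manip.sign_off(): hands the job in; it is judged then, once.
The state is a dict: "time_s": time; "joint_pos": joint angles; "qvel": joint speeds; "effort": joint torques, N m; "tcp_pos": TCP position; "orientation": TCP orientation; "contact_force": force on the tool from outside, world axes, zero at the start; "moment": the same for the moment, N m; "width": opening from 0.0 (shut) to 1.0 (fully open); "grip_force": force on a finger pad.
Only numpy, scipy, OpenCV 4.12 (cv2) and the standard library are available. Lean on these libraries where they do the work, as an engineer would, in place of code of your own. Each camera call takes 0.05 s, during which the arm holds its last target. There are 200 camera calls.

## Working session

There is one attempt and no reset: what is moved stays moved. The work goes in short steps, Python scripts to look and compute and a tool call to move; the robot and the scene stay as the last step left them, time stands still between calls to the robot, and variables do not carry over. Pictures are saved under pics/ and viewed, at most 10 in all, crops included, and the job is handed in when it is done.

Besides the shell and the picture viewer there is one more tool, called after "Request:" by a JSON object that holds its "name" and its "arguments". move_arm: Moves the arm, as the interface text tells. Its arguments: {"type":"object","properties":{"increments":{"type":"array","items":{"type":"array","items":{"type":"number"}}},"grip_force":{"type":"number"}},"required":["increments"]}

```bash
mkdir -p pics; ls; cat > h.py <<'E'
import numpy as np, cv2
from rig import manip
def cap(n,f=None):
    c=manip.capture(n)
    if f: cv2.imwrite('pics/'+f,c['pixels'])
    return c
def K(c):
    h=c['pixels'].shape[0]; f=h/2/np.tan(np.radians(c['fovy'])/2); return f
def ray(c,u,v):
    f=K(c); d=np.array([(u-c['cx'])/f,-(v-c['cy'])/f,-1.0]); P=np.array(c['pose'])
    return P[:3,3],P[:3,:3]@d
def onz(c,u,v,z):
    o,d=ray(c,u,v); return o+d*(z-o[2])/d[2]
def proj(c,p):
    P=np.array(c['pose']); q=P[:3,:3].T@(np.array(p)-P[:3,3]); f=K(c)
    return c['cx']+f*q[0]/-q[2], c['cy']+f*q[1]/q[2]
E
python3 - <<'E'
from h import *
a=cap('scene','s0.png');b=cap('top','t0.png');w=cap('wrist','w0.png')
for c in(a,b,w):print({k:v for k,v in c.items() if k!='pixels'})
print(manip.read_state())
cv2.imwrite('pics/st0.png',cv2.resize(np.vstack([a['pixels'],b['pixels']]),(480,600)))
E
```

```text
pics
{'fovy': 55.33899320814296, 'cx': 322.58947727363835, 'cy': 200.34065837561664, 'pose': array([[-0.9377248 , -0.32692323,  0.11744535,  0.68731381],
       [ 0.34736004, -0.88599474,  0.30717149,  0.19234715],
       [ 0.00363446,  0.32883814,  0.9443793 ,  0.96884456],
       [ 0.        ,  0.        ,  0.        ,  1.        ]])}
{'fovy': 42.01958036806284, 'cx': 315.1877449726176, 'cy': 199.80708745424036, 'pose': array([[-0.00673408,  0.98105655, -0.19360447,  0.33485441],
       [-0.99990914, -0.00886709, -0.01015292, -0.0850708 ],
       [-0.01167729,  0.19351851,  0.98102713,  1.28654876],
       [ 0.        ,  0.        ,  0.        ,  1.        ]])}
{'fovy': 60.266143200941755, 'cx': 320.44380607557457, 'cy': 199.82492457204407, 'pose': array([[ 0.26731766,  0.91891661,  0.29005782,  0.24181276],
       [-0.96360556,  0.25565701,  0.07812688, -0.581109  ],
       [-0.00236323, -0.30038603,  0.95381479,  0.37394602],
       [ 0.        ,  0.        ,  0.        ,  1.        ]])}
{'time_s': 0.15, 'joint_pos': array([ 1.22881896,  0.5218914 , -0.03629848,  1.59984342,  0.02116059,
        1.02109274, -0.11282067]), 'qvel': array([ 1.07136416e-03,  5.11775157e-04, -2.15539369e-04, -1.87401017e-03,
       -9.37254082e-05, -5.74926773e-04,  3.12867109e-03]), 'effort': array([ 2.13982785e-03, -9.27390289e+01,  1.98058896e+00, -3.70059156e+01,
        1.79549080e-02,  6.33072486e-03, -1.01897169e-04]), 'tcp_pos': array([ 0.16769975, -0.60189803,  0.30346137]), 'orientation': array([-3.11181783e+00, -4.25357324e-01,  2.38400039e-04]), 'contact_force': array([-0.33810532, -0.30312009, -0.90403196]), 'moment': array([-0.00272759, -0.02989352, -0.01353465]), 'grip_force': 0.0, 'width': 1.0005710464584505}
```

View pics/s0.png

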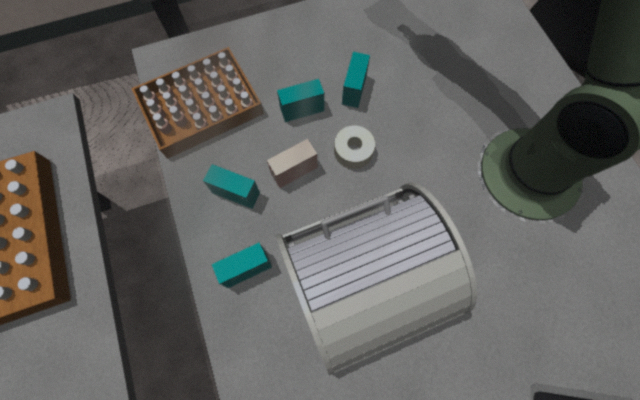

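View pics/t0.png

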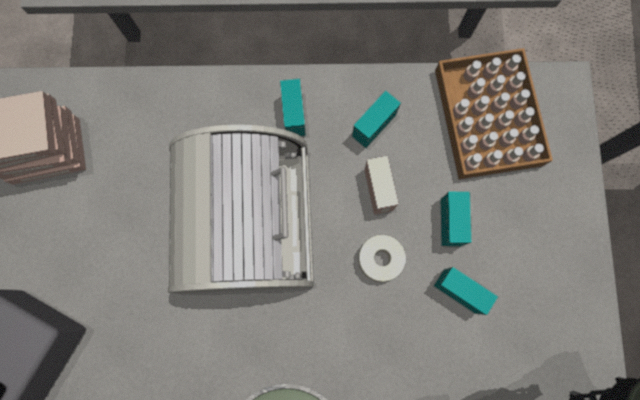

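Scene picture: the pink carton is the pale box at about (292,162), with four turquoise look-alikes at (302,100), (356,80), (231,185) and (241,264). Top picture: carton at (382,183), turquoise boxes at (292,107), (377,118), (457,218) and (466,290), label roll at (382,258). The cabinet spans (170–313, 127–292), with its front facing right (−y world) and the bar near (280,203). I choose the pale pink box and check it in a close crop.

```bash
python3 - <<'E'
from h import *
b=cap('top');a=cap('scene')
p=b['pixels'][110:310,160:427]
cv2.imwrite('pics/c1.png',cv2.resize(p,(800,600),interpolation=cv2.INTER_CUBIC))
for n,c,r in(('top',b,(350,145,410,222)),('scene',a,(262,135,325,192))):
    x0,y0,x1,y1=r; im=c['pixels'][y0:y1,x0:x1].astype(int)
    print(n,'mean bgr bg',im[0,0])
    m=((im[...,2]-im[...,0])>12).astype(np.uint8)
    cs=max(cv2.findContours(m,0,2)[0],key=cv2.contourArea)
    print(cv2.contourArea(cs),cv2.minAreaRect(cs), cv2.boxPoints(cv2.minAreaRect(cs))+[x0,y0])
    bx=cv2.boxPoints(cv2.minAreaRect(cs))+[x0,y0]
    for q in bx: print(onz(c,q[0],q[1],.09).round(4), onz(c,q[0],q[1],0).round(4))
E
```

```text
top mean bgr bg [90 94 94]
482.0 ((29.634613037109375, 39.67308044433594), (55.30475616455078, 24.514516830444336), 78.69007110595703) [[362.19230747 159.96154022]
 [386.2307663  155.15384674]
 [397.07691956 209.38462067]
 [373.03845978 214.19231415]]
[ 0.6665 -0.185   0.09  ] [ 0.6914 -0.1925  0.    ]
[ 0.6777 -0.2424  0.09  ] [ 0.7035 -0.2542  0.    ]
[ 0.5465 -0.2633  0.09  ] [ 0.5625 -0.2767  0.    ]
[ 0.5357 -0.207   0.09  ] [ 0.5508 -0.2162  0.    ]
scene mean bgr bg [114 116 120]
1169.5 ((31.607263565063477, 27.576122283935547), (30.764705657958984, 48.64706039428711), 61.927513122558594) [[264.90657043 160.44982719]
 [307.83044815 137.55709076]
 [322.3079567  164.70241737]
 [279.38407898 187.59515381]]
[ 0.6778 -0.2443  0.09  ] [ 0.6769 -0.289   0.    ]
[ 0.5541 -0.268   0.09  ] [ 0.5404 -0.3152  0.    ]
[ 0.5456 -0.183   0.09  ] [ 0.5311 -0.2214  0.    ]
[ 0.6665 -0.1616  0.09  ] [ 0.6643 -0.1979  0.    ]
```

View pics/c1.png

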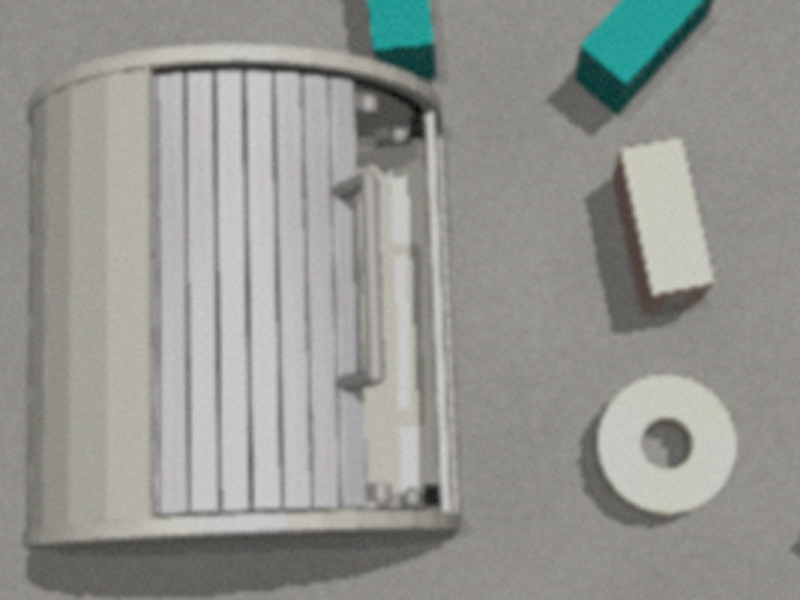

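The crop confirms the pink carton (top corners at crop (620,148), (680,139), (713,283), (652,297)). It also shows the cover is part open, with the bar at crop (372,172)–(372,383) and the sill's outer top edge at (437,113)–(455,513).

```bash
cat >> h.py <<'E'
E
python3 - <<'E'
from h import *
from scipy.optimize import brentq
b=cap('top')
px=lambda u,v:(160+u*267/800,110+v/3)
print('carton')
C=[onz(b,*px(u,v),.09) for u,v in((620,148),(680,139),(713,283),(652,297))]
for c in C: print(c.round(4))
C=np.array(C);print('centre',C.mean(0).round(4),np.linalg.norm(C[0]-C[1]),np.linalg.norm(C[1]-C[2])); d=C[0]+C[1]-C[2]-C[3];print('long ax deg',np.degrees(np.arctan2(d[1],d[0])))
so=[onz(b,*px(u,v),.08) for u,v in((437,113),(455,513))]
si=[onz(b,*px(u,v),.08) for u,v in((425,113),(442,513))]
print('sill',np.round(so,4),np.round(si,4),np.linalg.norm(so[0]-so[1]))
e=(so[0]-so[1]);e/=np.linalg.norm(e)  # along cabinet -y or +y
# cab front normal (-x_c) points to world -y ; x_c approx +y world ; y_c = z cross x_c = -x world
yc=-e; xc=np.cross(yc,[0,0,1]); print('xc',xc,'yaw',np.degrees(np.arctan2(xc[1],xc[0])))
mid=np.mean(so,0); org=mid+0.161*xc; org[2]=0; print('cab origin',org)
R=np.array([xc,yc,[0,0,1]])
for u,v in((372,172),(372,383)):
    o,d=ray(b,*px(u,v)); o2=R@(o-org);d2=R@d
    f=lambda t:np.hypot(*(o2+t*d2)[[0,2]]-[0,.06])-.195
    ts=[t for t in np.linspace(.8,1.3,2001)]
    t=brentq(f,.9,next(t for t in ts if f(t)<0)); q=o2+t*d2; print('bar cab',q.round(4),'a',np.arctan2(q[2]-.06,-q[0]),'world',(o+t*d).round(4))
# verification: rear bottom corners / front of carcass
for p in((-.166,.172,.06),(-.166,-.172,.06),(.166,.172,.06),(.166,-.172,.06),(0,.172,.226),(0,-.172,.226)):
    u,v=proj(b,org+R.T@np.array(p)); print(p,'crop',round((u-160)*3),round((v-110)*3))
l=onz(b,*px(667,444),.05);print('roll',l)
E
```

```text
carton
[ 0.6679 -0.1963  0.09  ]
[ 0.6748 -0.244   0.09  ]
[ 0.5585 -0.2658  0.09  ]
[ 0.5478 -0.218   0.09  ]
centre [ 0.6123 -0.231   0.09  ] 0.04824028375210105 0.11833834521776235
long ax deg 10.437943466778213
sill [[ 0.7012 -0.0509  0.08  ]
 [ 0.3834 -0.0637  0.08  ]] [[ 0.7013 -0.0413  0.08  ]
 [ 0.3835 -0.0537  0.08  ]] 0.31808865649120394
xc [-0.04002828  0.99919855  0.        ] yaw 92.2940642681991
cab origin [0.53587664 0.1035646  0.        ]
bar cab [-0.1154 -0.0762  0.2172] a 0.9376994592984662 world [ 0.6167 -0.0087  0.2172]
bar cab [-0.1103  0.074   0.2208] a 0.9694241525545959 world [ 0.4663 -0.0096  0.2208]
(-0.166, 0.172, 0.06) crop 463 531
(-0.166, -0.172, 0.06) crop 444 105
(0.166, 0.172, 0.06) crop 35 551
(0.166, -0.172, 0.06) crop 38 124
(0, 0.172, 0.226) crop 213 535
(0, -0.172, 0.226) crop 205 47
roll [ 0.43718744 -0.23076983  0.05      ]
```

```bash
cat >> h.py <<'E'
from scipy.spatial.transform import Rotation as Ro
ORG=np.array([.5359,.1036,0.]); YAW=np.radians(92.3)
RC=np.array([[np.cos(YAW),-np.sin(YAW),0],[np.sin(YAW),np.cos(YAW),0],[0,0,1.]]) # cab->world
cw=lambda p:ORG+RC@np.array(p,float)
wc=lambda p:RC.T@(np.array(p)-ORG)
bar=lambda a:np.array([-.195*np.cos(a),0,.06+.195*np.sin(a)])
def tool(yaw,tilt=0):
    """tool y at world yaw (horizontal), z down; tilt>0: wrist leans towards cabinet front"""
    y=np.array([np.cos(yaw),np.sin(yaw),0]); z=np.array([0,0,-1.]); x=np.cross(y,z)
    return Ro.from_matrix(np.array([x,y,z]).T)*Ro.from_rotvec([0,0,0])*Ro.from_rotvec([tilt,0,0])
def plan(p,R,s=None,grasp=0.054):
    """tool-frame delta so that grasp point reaches p with orientation R"""
    s=s or manip.read_state(); R0=Ro.from_rotvec(s['orientation'])
    t=np.array(p)-R.as_matrix()[:,2]*grasp
    print('turn deg',np.degrees((R0.inv()*R).as_rotvec()).round(2),'shift cm (cur tool)',(R0.inv().apply(t-s['tcp_pos'])*100).round(2),'(final tool)',(R.inv().apply(t-s['tcp_pos'])*100).round(2))
E
python3 - <<'E'
from h import *
R=tool(YAW-np.pi); print(R.as_matrix().round(2))
plan(cw([-.16,0,.36]),R)
E
```

```text
[[ 1.    0.04  0.  ]
 [ 0.04 -1.    0.  ]
 [ 0.    0.   -1.  ]]
turn deg [-0.02  0.   13.27] shift cm (cur tool) [ 50.73 -42.52 -11.02] (final tool) [ 39.62 -53.03 -11.03]
```

Request:
{"name": "move_arm", "arguments": {"increments": [[0,0,6.6,0,0,-3.5,0.6],[0,0,6.7,0,0,-4,0.6],[0,0,0,2.8,-3.8,-0.7,0.6],[0,0,0,2.8,-3.8,-0.7,0.6],[0,0,0,2.8,-3.8,-0.7,0.6],[0,0,0,2.8,-3.8,-0.7,0.6],[0,0,0,2.8,-3.8,-0.7,0.6],[0,0,0,2.8,-3.8,0,0.6],[0,0,0,2.8,-3.8,0,0.6],[0,0,0,2.8,-3.8,0,0.6],[0,0,0,2.8,-3.8,0,0.6]]}}

```text
time_s: 1.4
tcp_pos: [0.4067, -0.2486, 0.4142]
orientation: [3.141, 0.062, 0.001]
contact_force: [0.9, -0.1, 0.5]
width: 0.604
grip_force: 0.0
```

Request:
{"name": "move_arm", "arguments": {"increments": [[0,0,0,2.8,-3.8,0,0.6],[0,0,0,2.8,-3.8,0,0.6],[0,0,0,2.8,-3.8,0,0.6],[0,0,0,2.8,-3.8,0,0.6],[0,0,0,2.8,-3.8,0,0.6],[0,0,0,0,0,0,0.6],[0,0,0,0,0,0,0.6]]}}

```text
time_s: 2.1
tcp_pos: [0.5386, -0.0541, 0.4135]
orientation: [-3.141, -0.065, 0.001]
contact_force: [-0.6, -0.6, 0.2]
width: 0.596
grip_force: 0.0
```

```bash
python3 - <<'E'
from h import *
s=manip.read_state(); print(s['tcp_pos'],s['contact_force'],s['time_s'],s['width'])
w=cap('wrist','w1.png'); print(w['pose'].round(3))
for a in(.9,.95,1.):
  print(a,[np.round(proj(w,cw(bar(a)+[0,y,0]))) for y in(-.07,0,.07)])
plan(cw(bar(.95)),tool(YAW-np.pi))
E
```

```text
[ 0.53860454 -0.05406012  0.41352832] [-0.61340167 -0.56879327  0.20905064] 2.1 0.5962698265231787
[[ 0.04   0.953  0.301  0.615]
 [-0.999  0.039  0.011 -0.051]
 [-0.002 -0.301  0.954  0.484]
 [ 0.     0.     0.     1.   ]]
0.9 [array([273.,  96.]), array([277., 185.]), array([280., 263.])]
0.95 [array([261.,  96.]), array([266., 187.]), array([270., 266.])]
1.0 [array([249.,  96.]), array([255., 189.]), array([259., 269.])]
turn deg [ 0.01  0.03 -0.02] shift cm (cur tool) [ 0.41 -4.54 14.11] (final tool) [ 0.4  -4.53 14.11]
```

View pics/w1.png

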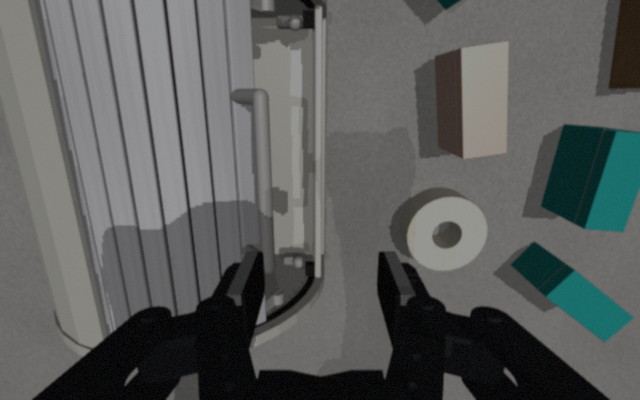

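The wrist picture shows the bar from (261,96) to about (268,260), which matches cover angle a = 0.95 (predicted 261–270). The way down is clear.

Request:
{"name": "move_arm", "arguments": {"increments": [[0,0,0,0.4,-2.3,2,0.4],[0,0,0,0,-2.2,3,0.4],[0,0,0,0,0,3,0.4],[0,0,0,0,0,2.5,0.4],[0,0,0,0,0,2,0.4],[0,0,0,0,0,1.1,0.4],[0,0,0,0,0,0,0.4]]}}

```text
time_s: 2.85
tcp_pos: [0.5401, -0.0108, 0.2771]
orientation: [3.141, 0.06, -0.003]
contact_force: [0.9, -0.1, 0.3]
width: 0.396
grip_force: 0.0
```

Request:
{"name": "move_arm", "arguments": {"increments": [[0,0,0,0,0,0,0],[0,0,0,0,0,0,0],[0,0,0,0,0,0,0],[0,0,0,0,0,0,0]], "grip_force": 20}}

```text
time_s: 3.25
tcp_pos: [0.5409, -0.01, 0.2788]
orientation: [3.141, 0.062, 0.002]
contact_force: [-0.8, -1.3, 5.5]
width: 0.128
grip_force: 21.3
```

```bash
python3 - <<'E'
from h import *
s=manip.read_state(); print(s)
R=Ro.from_rotvec(s['orientation']).as_matrix()
g=s['tcp_pos']+R[:,2]*.054; q=wc(g); print(q, np.arctan2(q[2]-.06,-q[0]), np.hypot(q[2]-.06,q[0]))
c=cap('wrist'); cv2.imwrite('pics/w2.png',c['pixels'])
E
```

```text
{'time_s': 3.25, 'joint_pos': array([ 0.16634833,  0.43484182, -0.34344972,  1.83702717,  0.18279988,
        0.89905245, -1.79299816]), 'qvel': array([ 0.00020714,  0.00016129,  0.00252524,  0.00087114,  0.00232155,
        0.00019531, -0.00020296]), 'effort': array([-7.22335819e-01, -7.65902781e+01, -4.25828621e+00, -3.19376063e+01,
       -2.63594510e-01, -2.66806455e-01,  3.15752509e-02]), 'tcp_pos': array([ 0.54094006, -0.00995555,  0.27875231]), 'orientation': array([3.14072589e+00, 6.19300809e-02, 2.26777221e-03]), 'contact_force': array([-0.75246875, -1.26712356,  5.52356565]), 'moment': array([-0.23966062,  0.11380103, -0.00092189]), 'grip_force': 21.278426349163055, 'width': 0.12828106639687206}
[-0.11368171 -0.00055648  0.22475237] 0.9668027349233317 0.20016711601621104
```

```bash
python3 - <<'E'
import numpy as np
a=np.linspace(.955,1.785,20); y=19.5*np.diff(np.cos(a)); z=-19.5*np.diff(np.sin(a))
print(np.c_[y,z].round(2).tolist())
E
```

```text
[[-0.71, -0.48], [-0.73, -0.45], [-0.74, -0.41], [-0.76, -0.38], [-0.78, -0.35], [-0.79, -0.31], [-0.81, -0.28], [-0.82, -0.24], [-0.83, -0.21], [-0.83, -0.17], [-0.84, -0.13], [-0.85, -0.1], [-0.85, -0.06], [-0.85, -0.02], [-0.85, 0.02], [-0.85, 0.05], [-0.85, 0.09], [-0.84, 0.13], [-0.84, 0.16]]
```

Request:
{"name": "move_arm", "arguments": {"increments": [[0,0,0,0,-0.71,-0.48,0],[0,0,0,0,-0.73,-0.45,0],[0,0,0,0,-0.74,-0.41,0],[0,0,0,0,-0.76,-0.38,0],[0,0,0,0,-0.78,-0.35,0],[0,0,0,0,-0.79,-0.31,0],[0,0,0,0,-0.81,-0.28,0],[0,0,0,0,-0.82,-0.24,0],[0,0,0,0,-0.83,-0.21,0],[0,0,0,0,-0.83,-0.17,0]]}}

```text
time_s: 4.3
tcp_pos: [0.538, 0.0678, 0.3118]
orientation: [3.14, 0.061, 0.003]
contact_force: [1.0, -3.1, 2.2]
width: 0.128
grip_force: 21.8
```

Request:
{"name": "move_arm", "arguments": {"increments": [[0,0,0,0,-0.84,-0.13,0],[0,0,0,0,-0.85,-0.1,0],[0,0,0,0,-0.85,-0.06,0],[0,0,0,0,-0.85,-0.02,0],[0,0,0,0,-0.85,0.02,0],[0,0,0,0,-0.85,0.05,0],[0,0,0,0,-0.85,0.09,0],[0,0,0,0,-0.84,0.13,0],[0,0,0,0,-0.84,0.16,0],[0,0,0,0,0,0,0],[0,0,0,0,0,0,0]]}}

```text
time_s: 5.4
tcp_pos: [0.535, 0.1455, 0.3095]
orientation: [-3.139, -0.064, -0.003]
contact_force: [7.6, 4.5, -0.1]
width: 0.126
grip_force: 22.5
```

Request:
{"name": "move_arm", "arguments": {"increments": [[0,0,0,0,0,0,0.4],[0,0,0,0,0,0,0.4],[0,0,0,0,0,-2,0.4],[0,0,0,0,0,-4,0.6],[0,0,0,0,2,-4,1],[0,0,0,0,4.5,0,1],[0,0,0,0,4.5,0,1],[0,0,-4,0,4.5,0,1],[0,0,-4,0,4.5,0,1],[0,0,0,0,4.5,0,1],[0,0,0,0,0,0,1],[0,0,0,0,0,0,1]]}}

```text
time_s: 6.6
tcp_pos: [0.5533, -0.1004, 0.4089]
orientation: [-3.129, -0.278, 0.002]
contact_force: [-0.2, 1.6, -0.2]
width: 0.999
grip_force: 0.0
```

```bash
python3 - <<'E'
from h import *
s=manip.read_state(); print(s['tcp_pos'],s['contact_force'],s['time_s'],s['width'])
t=cap('top'); w=cap('wrist')
cv2.imwrite('pics/p2.png',np.vstack([cv2.resize(t['pixels'][110:310,160:427],(400,300)),cv2.resize(w['pixels'],(400,250))]))
cv2.imwrite('pics/w3.png',w['pixels'])
for p in((0,0,.255),(.05,.05,.226)):print(proj(t,cw(p)))
for (x,y) in((-.06,-.025),(-.06,.025),(.06,.025),(.06,-.025)):
    th=np.radians(10.4); P=[.6123+x*np.cos(th)-y*np.sin(th),-.231+x*np.sin(th)+y*np.cos(th),.09]; print('carton',np.round(proj(w,P)))
plan([.6123,-.231,.15],tool(np.radians(-79.6)))
E
```

```text
[ 0.55332509 -0.10041198  0.40890537] [-0.18062736  1.62872118 -0.19586635] 6.6 0.9991207421911227
(np.float64(227.1629398613336), np.float64(201.81509842695897))
(np.float64(205.74886136595455), np.float64(229.48621593901012))
carton [463. 183.]
carton [420. 183.]
carton [430.  74.]
carton [477.  74.]
turn deg [-0.03  0.02 -0.08] shift cm (cur tool) [ 3.43 14.09 20.51] (final tool) [ 3.4  14.08 20.52]
```

View pics/p2.png

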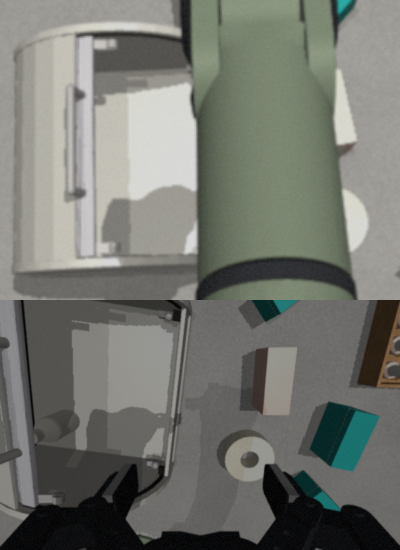

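The cover is fully back. In the wrist view the bottle lies at about (90,205), at the rear, and the carton top is at (429–474, 77–184), matching the predicted corners.

```bash
python3 - <<'E'
from h import *
w=cap('wrist')
for u,v in((125,195),(120,210)): print('bottle base',wc(onz(w,u,v,.012)).round(3))
E
```

```text
bottle base [0.064 0.092 0.012]
bottle base [0.072 0.116 0.012]
```

Request:
{"name": "move_arm", "arguments": {"increments": [[0,0,0,0.8,3.5,2,1],[0,0,0,0.9,3.5,3,1],[0,0,0,0.9,3.5,3,1],[0,0,0,0.8,3.6,3,1],[0,0,0,0,0,4,1],[0,0,0,0,0,4.5,1],[0,0,0,0,0,4,1],[0,0,0,0,0,3.5,1],[0,0,0,0,0,2.5,1],[0,0,0,0,0,0,1]]}}

```text
time_s: 7.75
tcp_pos: [0.6109, -0.2305, 0.1111]
orientation: [-3.126, -0.284, 0.007]
contact_force: [-0.4, 1.5, 1.0]
width: 0.999
grip_force: 0.0
```

Request:
{"name": "move_arm", "arguments": {"increments": [[0,0,0,0,0,0,0.4],[0,0,0,0,0,0,0.4],[0,0,0,0,0,0,0.4],[0,0,0,0,0,0,0.4],[0,0,0,0,0,0,0.4],[0,0,0,0,0,0,0.4]], "grip_force": 40}}

```text
time_s: 8.35
tcp_pos: [0.613, -0.2322, 0.1162]
orientation: [3.128, 0.282, 0.004]
contact_force: [-0.9, 1.6, 5.7]
width: 0.576
grip_force: 41.9
```

```bash
python3 - <<'E'
from h import *
s=manip.read_state(); print(s['width'],s['grip_force'],s['tcp_pos'],s['contact_force'])
E
```

```text
0.5764511494876189 41.93295657634735 [ 0.6130049  -0.23218495  0.11622257] [-0.87721078  1.63021724  5.69889372]
```

Request:
{"name": "move_arm", "arguments": {"increments": [[0,0,0,0,0,-1,0.4],[0,0,0,0,0,-2,0.4],[0,0,0,0,0,-3,0.4],[0,0,0,0,0,-4,0.4],[0,0,0,0,0,-4,0.4],[0,0,0,0,0,-2,0.4],[0,0,0,0,0,0,0.4],[0,0,0,0,0,0,0.4]]}}

```text
time_s: 9.15
tcp_pos: [0.6118, -0.2323, 0.2746]
orientation: [3.129, 0.281, 0.0]
contact_force: [0.5, 0.3, -5.1]
width: 0.58
grip_force: 43.0
```

```bash
python3 - <<'E'
from h import *
s=manip.read_state(); print(s['tcp_pos'],s['contact_force'],s['width'])
w=cap('wrist','w4.png');a=cap('scene')
cv2.imwrite('pics/p4.png',np.vstack([cv2.resize(a['pixels'],(480,300)),cv2.resize(w['pixels'],(480,300))]))
plan(cw([-.078,-.02,.19]),tool(YAW-np.pi))
E
```

```text
[ 0.61184409 -0.23232552  0.27457946] [ 0.53169828  0.31663807 -5.07882351] 0.5798647461596684
turn deg [-0.04  0.1   7.98] shift cm (cur tool) [ -0.55 -26.38   2.94] (final tool) [ -4.21 -26.05   2.91]
```

View pics/p4.png

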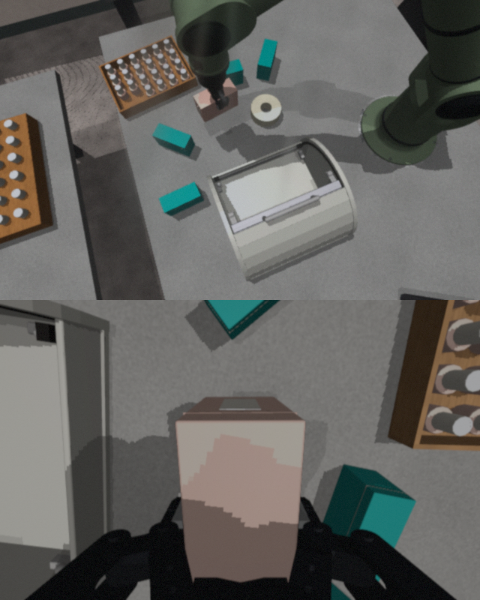

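The carton hangs upright and square between the fingers; the cabinet stands open.

Request:
{"name": "move_arm", "arguments": {"increments": [[0,0,4,0,0,0,0.4],[0,0,4,0,-2,0,0.4],[0,0,0,-0.6,-4,0,0.4],[0,0,0,-0.6,-4,0,0.4],[0,0,0,-0.6,-4,0,0.4],[0,0,0,-0.6,-4,0,0.4],[0,0,0,-0.6,-4,0,0.4],[0,0,0,-0.6,-2.5,0,0.4],[0,0,0,-0.6,-1.5,0,0.4],[0,0,0,0,0,0,0.4],[0,0,0,0,0,0,0.4]]}}

```text
time_s: 10.35
tcp_pos: [0.5584, 0.025, 0.2738]
orientation: [3.14, 0.062, -0.001]
contact_force: [0.7, -1.2, -3.3]
width: 0.577
grip_force: 42.8
```

Request:
{"name": "move_arm", "arguments": {"increments": [[0,0,0,0,0,1.5,0.4],[0,0,0,0,0,2.5,0.4],[0,0,0,0,0,3,0.4],[0,0,0,0,0,3,0.4],[0,0,0,0,0,2,0.4],[0,0,0,0,0,1,0.4],[0,0,0,0,0,0.4,0.4],[0,0,0,0,0,0,0.4],[0,0,0,0,0,0,0.4]]}}

```text
time_s: 11.25
tcp_pos: [0.559, 0.0255, 0.1412]
orientation: [3.141, 0.062, 0.002]
contact_force: [0.2, 0.8, -3.9]
width: 0.579
grip_force: 42.8
```

```bash
python3 - <<'E'
from h import *
s=manip.read_state(); print(wc(s['tcp_pos']),s['contact_force'],s['width'])
E
```

```text
[-0.07895853 -0.0199235   0.141166  ] [ 0.17422001  0.77214144 -3.93609333] 0.5786630136469285
```

Underside should be about 13 mm above the floor. Lower slowly.

Request:
{"name": "move_arm", "arguments": {"increments": [[0,0,0,0,0,0.3,0.4],[0,0,0,0,0,0.3,0.4],[0,0,0,0,0,0.2,0.4],[0,0,0,0,0,0,0.4]]}}

```text
time_s: 11.65
tcp_pos: [0.5584, 0.0257, 0.1321]
orientation: [3.141, 0.062, -0.001]
contact_force: [0.8, -0.9, -3.4]
width: 0.579
grip_force: 42.9
```

Request:
{"name": "move_arm", "arguments": {"increments": [[0,0,0,0,0,0.1,0.4],[0,0,0,0,0,0.1,0.4],[0,0,0,0,0,0.1,0.4],[0,0,0,0,0,0,0.4]]}}

```text
time_s: 12.05
tcp_pos: [0.5585, 0.0257, 0.1292]
orientation: [3.141, 0.062, -0.0]
contact_force: [-0.2, 0.6, -3.1]
width: 0.582
grip_force: 42.9
```

Request:
{"name": "move_arm", "arguments": {"increments": [[0,0,0,0,0,0.1,0.4],[0,0,0,0,0,0.1,0.4],[0,0,0,0,0,0,0.4]]}}

```text
time_s: 12.35
tcp_pos: [0.5585, 0.0259, 0.1281]
orientation: [3.141, 0.062, 0.0]
contact_force: [-7.0, 0.9, 15.1]
width: 0.579
grip_force: 44.4
```

Request:
{"name": "move_arm", "arguments": {"increments": [[0,0,0,0,0,0.1,0.4],[0,0,0,0,0,0.05,0.4],[0,0,0,0,0,0,0.4]]}}

```text
time_s: 12.65
tcp_pos: [0.5585, 0.0262, 0.1278]
orientation: [3.141, 0.063, 0.001]
contact_force: [-15.6, 1.6, 41.7]
width: 0.582
grip_force: 47.6
```

Touched down; ease off and release.

Request:
{"name": "move_arm", "arguments": {"increments": [[0,0,0,0,0,-0.1,0.4],[0,0,0,0,0,-0.1,0.4],[0,0,0,0,0,0,0.4]]}}

```text
time_s: 12.95
tcp_pos: [0.5585, 0.0257, 0.1279]
orientation: [-3.141, -0.062, -0.0]
contact_force: [-3.5, 1.2, 7.4]
width: 0.585
grip_force: 43.9
```

Request:
{"name": "move_arm", "arguments": {"increments": [[0,0,0,0,0,0,0.65],[0,0,0,0,0,0,0.75],[0,0,0,0,0,0,0.8],[0,0,0,0,0,0,0.8],[0,0,0,0,0,-1,0.8],[0,0,0,0,0,-2,0.8],[0,0,0,0,0,-4,0.8],[0,0,0,0,0,-5,0.6],[0,0,0,0,0,-5,0.4],[0,0,0,0,0,-5,0.4],[0,0,0,0,0,-3,0.4],[0,0,0,0,0,0,0.4]]}}

```text
time_s: 14.15
tcp_pos: [0.5593, 0.0259, 0.383]
orientation: [-3.141, -0.062, -0.011]
contact_force: [-0.0, -0.3, 0.2]
width: 0.4
grip_force: 0.0
```

```bash
python3 - <<'E'
from h import *
s=manip.read_state(); print(wc(s['tcp_pos']),s['tcp_pos'],s['contact_force'],s['width'])
w=cap('wrist','w5.png');a=cap('scene')
cv2.imwrite('pics/p5.png',np.vstack([cv2.resize(a['pixels'][150:390,260:500],(300,300)),cv2.resize(w['pixels'],(480,300))[:,:300]]) if 0 else np.hstack([cv2.resize(a['pixels'][150:390,260:500],(300,300)),cv2.resize(w['pixels'],(480,300))]))
for n,c in(('w',w),):
  for p in((-.125,-.08,.102),(-.125,.04,.102)): print(np.round(proj(c,cw(p))))
plan(cw(bar(1.785)),tool(YAW-np.pi))
E
```

```text
[-0.07852843 -0.02027074  0.3830114 ] [0.5593059  0.02594834 0.3830114 ] [-0.03134456 -0.32050242  0.24568604] 0.40031876701021385
[368. 111.]
[364. 225.]
turn deg [ 0.   -0.08 -0.03] shift cm (cur tool) [ -1.94 -12.02   7.41] (final tool) [ -1.93 -12.02   7.41]
```

View pics/p5.png

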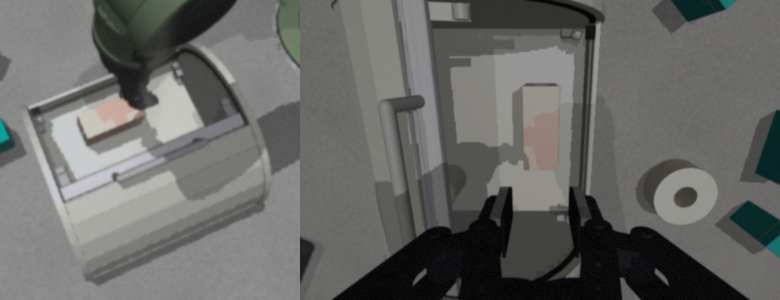

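The carton stands upright with its front top edge at wrist x≈344, inside the limit line at ≈366. Now regrip the bar.

Request:
{"name": "move_arm", "arguments": {"increments": [[0,0,0,-0.9,-4,0,0.4],[0,0,0,-1,-4,0,0.4],[0,0,0,0,-4,0,0.4],[0,0,0,0,0,2.5,0.4],[0,0,0,0,0,3,0.4],[0,0,0,0,0,2,0.4],[0,0,0,0,0,0,0.4]]}}

```text
time_s: 14.95
tcp_pos: [0.5333, 0.1444, 0.2996]
orientation: [3.139, 0.063, -0.009]
contact_force: [-0.6, 0.0, -0.1]
width: 0.401
grip_force: 0.0
```

Request:
{"name": "move_arm", "arguments": {"increments": [[0,0,0,0,0,0,0],[0,0,0,0,0,0,0],[0,0,0,0,0,0,0],[0,0,0,0,0,0,0]], "grip_force": 40}}

```text
time_s: 15.35
tcp_pos: [0.5349, 0.145, 0.3036]
orientation: [-3.141, -0.062, -0.002]
contact_force: [-2.0, 0.7, 3.8]
width: 0.118
grip_force: 39.5
```

```bash
python3 - <<'E'
from h import *
s=manip.read_state(); q=wc(s['tcp_pos']); print(q,s['contact_force'],s['width'],np.arccos(-q[0]/.195))
a=np.linspace(1.785,.47,31); y=19.5*np.diff(np.cos(a)); z=-19.5*np.diff(np.sin(a))
print(np.c_[y,z].round(2).tolist())
E
```

```text
[ 0.04142959 -0.00067921  0.30358421] [-1.95639177  0.67802983  3.83374993] 0.11836453425282369 1.7848874883676307
[[0.84, -0.16], [0.85, -0.13], [0.85, -0.09], [0.85, -0.05], [0.85, -0.01], [0.85, 0.02], [0.85, 0.06], [0.85, 0.1], [0.84, 0.13], [0.84, 0.17], [0.83, 0.21], [0.82, 0.24], [0.81, 0.28], [0.79, 0.32], [0.78, 0.35], [0.76, 0.38], [0.75, 0.42], [0.73, 0.45], [0.71, 0.48], [0.69, 0.51], [0.66, 0.54], [0.64, 0.57], [0.61, 0.6], [0.59, 0.62], [0.56, 0.65], [0.53, 0.67], [0.5, 0.69], [0.47, 0.72], [0.44, 0.73], [0.4, 0.75]]
```

Request:
{"name": "move_arm", "arguments": {"increments": [[0,0,0,0,0.84,-0.16,0],[0,0,0,0,0.85,-0.13,0],[0,0,0,0,0.85,-0.09,0],[0,0,0,0,0.85,-0.05,0],[0,0,0,0,0.85,-0.01,0],[0,0,0,0,0.85,0.02,0],[0,0,0,0,0.85,0.06,0],[0,0,0,0,0.85,0.1,0],[0,0,0,0,0.84,0.13,0],[0,0,0,0,0.84,0.17,0]]}}

```text
time_s: 16.35
tcp_pos: [0.5382, 0.0606, 0.303]
orientation: [-3.14, -0.063, -0.001]
contact_force: [-2.7, 3.5, 8.2]
width: 0.123
grip_force: 40.7
```

Request:
{"name": "move_arm", "arguments": {"increments": [[0,0,0,0,0.83,0.21,0],[0,0,0,0,0.82,0.24,0],[0,0,0,0,0.81,0.28,0],[0,0,0,0,0.79,0.32,0],[0,0,0,0,0.78,0.35,0],[0,0,0,0,0.76,0.38,0],[0,0,0,0,0.75,0.42,0],[0,0,0,0,0.73,0.45,0],[0,0,0,0,0.71,0.48,0],[0,0,0,0,0.69,0.51,0]]}}

```text
time_s: 17.35
tcp_pos: [0.5412, -0.0168, 0.2657]
orientation: [-3.141, -0.062, -0.0]
contact_force: [-0.2, 6.0, -0.1]
width: 0.122
grip_force: 39.4
```

Request:
{"name": "move_arm", "arguments": {"increments": [[0,0,0,0,0.66,0.54,0],[0,0,0,0,0.64,0.57,0],[0,0,0,0,0.61,0.6,0],[0,0,0,0,0.59,0.62,0],[0,0,0,0,0.56,0.65,0],[0,0,0,0,0.53,0.67,0],[0,0,0,0,0,0,0]]}}

```text
time_s: 18.05
tcp_pos: [0.5426, -0.053, 0.2283]
orientation: [-3.141, -0.061, 0.001]
contact_force: [2.9, 3.0, -4.8]
width: 0.124
grip_force: 39.0
```

```bash
python3 - <<'E'
from h import *
s=manip.read_state(); q=wc(s['tcp_pos']); z=q[2]-.054-.06; print(q,s['contact_force'],s['width'],np.arccos(-q[0]/.195),np.arctan2(z,-q[0]),np.hypot(z,q[0]))
E
```

```text
[-0.15677278 -0.00037328  0.22829722] [ 2.86949998  3.00187803 -4.75124253] 0.12447297722162427 0.6368667650086683 0.6299661610316825 0.1940143250155963
```

Request:
{"name": "move_arm", "arguments": {"increments": [[0,0,0,0,0.5,0.69,0],[0,0,0,0,0.47,0.72,0],[0,0,0,0,0.44,0.73,0],[0,0,0,0,0.4,0.75,0],[0,0,0,0,0,0,0]], "grip_force": 60}}

```text
time_s: 18.55
tcp_pos: [0.5432, -0.0704, 0.1992]
orientation: [-3.14, -0.062, 0.001]
contact_force: [2.2, 6.0, -6.3]
width: 0.113
grip_force: 58.4
```

```bash
cat > q.py <<'E'
from h import *
s=manip.read_state(); q=wc(s['tcp_pos']); z=q[2]-.054-.06; print(q,s['contact_force'],s['width'],np.arccos(-q[0]/.195),np.arctan2(z,-q[0]),np.hypot(z,q[0]))
E
python3 q.py; python3 - <<'E'
import numpy as np
a=np.linspace(.47,.25,12); print(np.c_[19.5*np.diff(np.cos(a)),-19.5*np.diff(np.sin(a))].round(2).tolist())
E
```

```text
[-0.17418062 -0.00032622  0.19921213] [ 2.21784829  5.96669341 -6.31681966] 0.11276379807233579 0.4663086702608844 0.45498409828609254 0.19390718537429275
[[0.17, 0.35], [0.17, 0.35], [0.16, 0.36], [0.15, 0.36], [0.14, 0.36], [0.14, 0.36], [0.13, 0.37], [0.12, 0.37], [0.12, 0.37], [0.11, 0.37], [0.1, 0.38]]
```

Request:
{"name": "move_arm", "arguments": {"increments": [[0,0,0,0,0.12,0.35,0],[0,0,0,0,0.15,0.35,0],[0,0,0,0,0,0,0]]}}

```text
time_s: 18.85
tcp_pos: [0.5433, -0.0734, 0.1929]
orientation: [-3.141, -0.062, 0.001]
contact_force: [2.7, 3.5, -5.3]
width: 0.115
grip_force: 58.4
```

Request:
{"name": "move_arm", "arguments": {"increments": [[0,0,0,0,0.12,0.36,0],[0,0,0,0,0,0,0]]}}

```text
time_s: 19.05
tcp_pos: [0.5434, -0.0746, 0.1899]
orientation: [3.141, 0.062, -0.0]
contact_force: [0.2, 2.3, 0.3]
width: 0.116
grip_force: 58.9
```

Request:
{"name": "move_arm", "arguments": {"increments": [[0,0,0,0,0.12,0.36,0],[0,0,0,0,0,0,0]]}}

```text
time_s: 19.25
tcp_pos: [0.5434, -0.0759, 0.1864]
orientation: [3.141, 0.062, 0.0]
contact_force: [-0.4, 2.2, 1.7]
width: 0.116
grip_force: 59.1
```

```bash
python3 q.py
```

```text
[-0.17964112 -0.00031937  0.18637499] [-0.40460902  2.15885978  1.68087032] 0.11632401260479362 0.39954900673961075 0.38299228413404807 0.1936725891479686
```

Request:
{"name": "move_arm", "arguments": {"increments": [[0,0,0,0,0.08,0.2,0],[0,0,0,0,0,0,0]]}}

```text
time_s: 19.45
tcp_pos: [0.5435, -0.0766, 0.1844]
orientation: [3.141, 0.062, 0.0]
contact_force: [-2.0, 2.3, 4.3]
width: 0.115
grip_force: 59.3
```

Request:
{"name": "move_arm", "arguments": {"increments": [[0,0,0,0,0.08,0.2,0],[0,0,0,0,0,0,0]]}}

```text
time_s: 19.65
tcp_pos: [0.5435, -0.0773, 0.1824]
orientation: [3.141, 0.062, -0.0]
contact_force: [-1.1, 2.2, 2.1]
width: 0.112
grip_force: 59.0
```

Request:
{"name": "move_arm", "arguments": {"increments": [[0,0,0,0,0.07,0.2,0],[0,0,0,0,0,0,0]]}}

```text
time_s: 19.85
tcp_pos: [0.5435, -0.078, 0.1803]
orientation: [3.141, 0.062, -0.0]
contact_force: [-0.1, 1.1, -0.5]
width: 0.113
grip_force: 58.8
```

Request:
{"name": "move_arm", "arguments": {"increments": [[0,0,0,0,0.07,0.2,0],[0,0,0,0,0,0,0]]}}

```text
time_s: 20.05
tcp_pos: [0.5436, -0.0787, 0.1782]
orientation: [3.141, 0.062, -0.0]
contact_force: [-0.1, 0.4, 3.1]
width: 0.121
grip_force: 59.1
```

Request:
{"name": "move_arm", "arguments": {"increments": [[0,0,0,0,0.04,0.1,0],[0,0,0,0,0,0,0]]}}

```text
time_s: 20.25
tcp_pos: [0.5436, -0.079, 0.1773]
orientation: [3.141, 0.062, -0.0]
contact_force: [-1.6, 1.6, 3.9]
width: 0.117
grip_force: 59.1
```

Request:
{"name": "move_arm", "arguments": {"increments": [[0,0,0,0,0.03,0.1,0],[0,0,0,0,0,0,0]]}}

```text
time_s: 20.45
tcp_pos: [0.5436, -0.0793, 0.1761]
orientation: [3.141, 0.062, -0.0]
contact_force: [1.5, 1.4, -4.6]
width: 0.117
grip_force: 59.6
```

```bash
python3 q.py; python3 - <<'E'
from h import *
c=cap('wrist','w6.png'); t=cap('top')
cv2.imwrite('pics/p6.png',np.hstack([c['pixels'][:, :400],cv2.resize(t['pixels'][120:300,240:420],(400,400))]))
E
```

```text
[-0.18305676 -0.00035182  0.17614504] [ 1.49796244  1.35004546 -4.58575319] 0.11714102063093204 0.35180400622130226 0.32727686329092853 0.19331782483073304
```

View pics/p6.png

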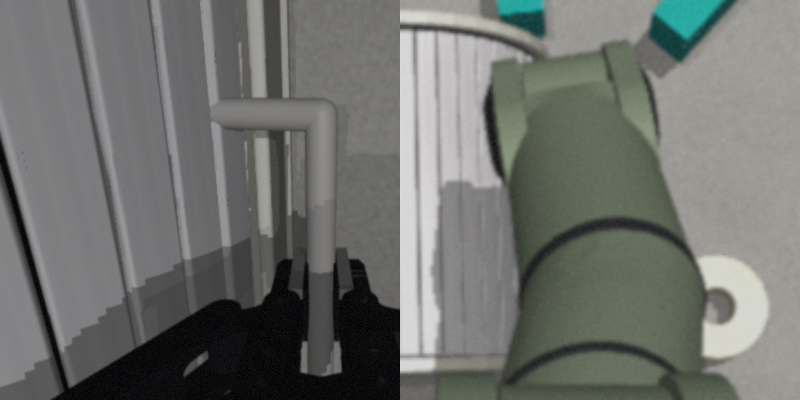

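The cover is nearly down with the bar still gripped. The force dropped from +4 to −5 N, which looks like the catch going over, so I feel on for the stop.

Request:
{"name": "move_arm", "arguments": {"increments": [[0,0,0,0,0.03,0.1,0],[0,0,0,0,0,0,0]]}}

```text
time_s: 20.75
tcp_pos: [0.5436, -0.0796, 0.1752]
orientation: [3.141, 0.062, -0.0]
contact_force: [0.9, 0.6, -1.2]
width: 0.115
grip_force: 59.8
```

Request:
{"name": "move_arm", "arguments": {"increments": [[0,0,0,0,0.03,0.1,0],[0,0,0,0,0,0,0]]}}

```text
time_s: 20.95
tcp_pos: [0.5436, -0.0799, 0.1742]
orientation: [3.141, 0.062, -0.0]
contact_force: [1.6, -1.5, -6.3]
width: 0.107
grip_force: 59.4
```

Request:
{"name": "move_arm", "arguments": {"increments": [[0,0,0,0,0.03,0.1,0],[0,0,0,0,0,0,0]]}}

```text
time_s: 21.15
tcp_pos: [0.5436, -0.0802, 0.1732]
orientation: [3.141, 0.062, -0.0]
contact_force: [0.7, -0.0, -1.2]
width: 0.115
grip_force: 59.7
```

Request:
{"name": "move_arm", "arguments": {"increments": [[0,0,0,0,0.03,0.1,0],[0,0,0,0,0,0,0]]}}

```text
time_s: 21.35
tcp_pos: [0.5436, -0.0804, 0.1724]
orientation: [3.141, 0.062, -0.0]
contact_force: [0.6, -0.2, -1.6]
width: 0.115
grip_force: 59.9
```

Request:
{"name": "move_arm", "arguments": {"increments": [[0,0,0,0,0.03,0.1,0],[0,0,0,0,0,0,0]]}}

```text
time_s: 21.55
tcp_pos: [0.5437, -0.0806, 0.1718]
orientation: [3.141, 0.062, 0.0]
contact_force: [-4.5, 1.0, 9.0]
width: 0.111
grip_force: 61.3
```

Request:
{"name": "move_arm", "arguments": {"increments": [[0,0,0,0,0.03,0.1,0],[0,0,0,0,0,0,0]]}}

```text
time_s: 21.75
tcp_pos: [0.5437, -0.0808, 0.171]
orientation: [3.141, 0.062, 0.0]
contact_force: [-5.6, 2.2, 15.7]
width: 0.113
grip_force: 61.8
```

Request:
{"name": "move_arm", "arguments": {"increments": [[0,0,0,0,0.03,0.1,0],[0,0,0,0,0,0,0]]}}

```text
time_s: 21.95
tcp_pos: [0.5438, -0.081, 0.1703]
orientation: [-3.141, -0.062, -0.001]
contact_force: [-7.6, 2.8, 19.6]
width: 0.116
grip_force: 62.2
```

Force now climbs about 10 N per mm, the stiffness of the stop, so the cover is seated. Ease off, release and back up.

Request:
{"name": "move_arm", "arguments": {"increments": [[0,0,0,0,-0.03,-0.1,0],[0,0,0,0,-0.03,-0.1,0],[0,0,0,0,0,0,0]]}}

```text
time_s: 22.25
tcp_pos: [0.5437, -0.0806, 0.1717]
orientation: [3.141, 0.062, 0.0]
contact_force: [-3.2, 0.8, 9.4]
width: 0.116
grip_force: 60.9
```

Request:
{"name": "move_arm", "arguments": {"increments": [[0,0,0,0,0,0,0.2],[0,0,0,0,0,0,0.28],[0,0,0,0,0,0,0.28],[0,0,0,0,0,-0.5,0.28],[0,0,0,0,0,-2,0.28],[0,0,0,0,0,-3,0.28],[0,0,0,0,0,-3,0],[0,0,0,0,0,0,0],[0,0,0,0,0,0,0],[0,0,0,0,0,0,0]]}}

```text
time_s: 23.25
tcp_pos: [0.5433, -0.0807, 0.2557]
orientation: [-3.141, -0.062, 0.002]
contact_force: [-0.9, 0.3, -0.9]
width: -0.003
grip_force: 0.0
```

```bash
python3 q.py; python3 - <<'E'
from h import *
c=cap('wrist','w7.png')
for a in(.28,.314,.35,.4,.44):
  print(a,[np.round(proj(c,cw(bar(a)+[0,y,0]))) for y in(-.07,0)])
cv2.imwrite('pics/p7.png',c['pixels'])
E
```

```text
[-1.84408577e-01 -4.79004015e-05  2.55726190e-01] [-0.8641632   0.29976237 -0.85788394] -0.0033401577269304506 0.33110096786492205 0.6552643086602121 0.23257866680028338
0.28 [array([326., 103.]), array([326., 214.])]
0.314 [array([323., 104.]), array([323., 218.])]
0.35 [array([319., 104.]), array([319., 221.])]
0.4 [array([312., 105.]), array([313., 227.])]
0.44 [array([306., 105.]), array([307., 232.])]
```

View pics/p7.png

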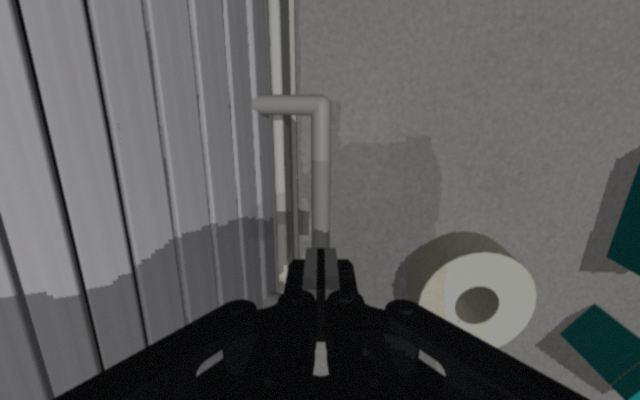

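The bar is at x≈321, so a≈0.33, inside the shut range. I check with a gentle press from above using closed fingertips.

Request:
{"name": "move_arm", "arguments": {"increments": [[0,0,0,0,0,2,0],[0,0,0,0,0,2,0],[0,0,0,0,0,0.7,0],[0,0,0,0,0,0,0]]}}

```text
time_s: 23.7
tcp_pos: [0.5432, -0.0805, 0.2082]
orientation: [-3.141, -0.063, 0.004]
contact_force: [-0.2, 0.4, 1.1]
width: -0.002
grip_force: 0.0
```

Request:
{"name": "move_arm", "arguments": {"increments": [[0,0,0,0,0,0.15,0],[0,0,0,0,0,0.15,0],[0,0,0,0,0,0,0]]}}

```text
time_s: 24.0
tcp_pos: [0.5439, -0.0807, 0.2068]
orientation: [3.141, 0.062, 0.001]
contact_force: [1.0, -0.9, -0.6]
width: -0.001
grip_force: 0.0
```

Request:
{"name": "move_arm", "arguments": {"increments": [[0,0,0,0,0,0.15,0],[0,0,0,0,0,0,0]]}}

```text
time_s: 24.2
tcp_pos: [0.5437, -0.0807, 0.205]
orientation: [3.141, 0.062, 0.0]
contact_force: [0.9, -0.4, -0.3]
width: -0.002
grip_force: 0.0
```

Request:
{"name": "move_arm", "arguments": {"increments": [[0,0,0,0,0,0.1,0],[0,0,0,0,0,0,0]]}}

```text
time_s: 24.4
tcp_pos: [0.5437, -0.0807, 0.2038]
orientation: [-3.141, -0.062, 0.0]
contact_force: [0.2, -0.5, 0.6]
width: -0.003
grip_force: 0.0
```

Request:
{"name": "move_arm", "arguments": {"increments": [[0,0,0,0,0,0.1,0],[0,0,0,0,0,0,0]]}}

```text
time_s: 24.6
tcp_pos: [0.5437, -0.0806, 0.2028]
orientation: [-3.141, -0.062, 0.0]
contact_force: [-0.6, 0.8, -0.2]
width: -0.001
grip_force: 0.0
```

Request:
{"name": "move_arm", "arguments": {"increments": [[0,0,0,0,0,0.1,0],[0,0,0,0,0,0,0]]}}

```text
time_s: 24.8
tcp_pos: [0.5437, -0.0807, 0.2018]
orientation: [3.141, 0.062, -0.0]
contact_force: [-0.1, -0.1, -0.0]
width: 0.002
grip_force: 0.0
```

Request:
{"name": "move_arm", "arguments": {"increments": [[0,0,0,0,0,0.1,0],[0,0,0,0,0,0,0]]}}

```text
time_s: 25.0
tcp_pos: [0.5437, -0.0806, 0.2008]
orientation: [-3.141, -0.062, 0.0]
contact_force: [-0.7, 0.4, 0.0]
width: 0.002
grip_force: 0.0
```

Request:
{"name": "move_arm", "arguments": {"increments": [[0,0,0,0,0,0.1,0],[0,0,0,0,0,0,0]]}}

```text
time_s: 25.2
tcp_pos: [0.5437, -0.0806, 0.1998]
orientation: [-3.141, -0.062, 0.0]
contact_force: [-0.3, -0.5, -0.5]
width: 0.003
grip_force: 0.0
```

Request:
{"name": "move_arm", "arguments": {"increments": [[0,0,0,0,0,0.1,0],[0,0,0,0,0,0,0]]}}

```text
time_s: 25.4
tcp_pos: [0.5436, -0.0806, 0.1988]
orientation: [-3.141, -0.062, 0.0]
contact_force: [-0.1, 0.2, 0.1]
width: -0.004
grip_force: 0.0
```

Request:
{"name": "move_arm", "arguments": {"increments": [[0,0,0,0,0,0.1,0],[0,0,0,0,0,0,0]]}}

```text
time_s: 25.6
tcp_pos: [0.5436, -0.0806, 0.1978]
orientation: [-3.141, -0.062, 0.0]
contact_force: [0.8, 1.1, -0.2]
width: -0.0
grip_force: 0.0
```

Request:
{"name": "move_arm", "arguments": {"increments": [[0,0,0,0,0,0.1,0],[0,0,0,0,0,0,0]]}}

```text
time_s: 25.8
tcp_pos: [0.5437, -0.0806, 0.1968]
orientation: [-3.141, -0.062, 0.0]
contact_force: [-0.6, 0.5, 0.0]
width: -0.004
grip_force: 0.0
```

Request:
{"name": "move_arm", "arguments": {"increments": [[0,0,0,0,0,0.1,0],[0,0,0,0,0,0,0]]}}

```text
time_s: 26.0
tcp_pos: [0.5437, -0.0806, 0.1958]
orientation: [-3.141, -0.062, 0.0]
contact_force: [0.6, 0.3, -0.3]
width: -0.003
grip_force: 0.0
```

Request:
{"name": "move_arm", "arguments": {"increments": [[0,0,0,0,0,0.1,0],[0,0,0,0,0,0,0]]}}

```text
time_s: 26.2
tcp_pos: [0.5437, -0.0806, 0.1948]
orientation: [-3.141, -0.062, 0.0]
contact_force: [0.1, 0.4, 1.1]
width: -0.0
grip_force: 0.0
```

Request:
{"name": "move_arm", "arguments": {"increments": [[0,0,0,0,0,0.1,0],[0,0,0,0,0,0,0]]}}

```text
time_s: 26.4
tcp_pos: [0.5437, -0.0806, 0.1938]
orientation: [-3.141, -0.062, 0.0]
contact_force: [0.0, -1.0, 1.4]
width: -0.002
grip_force: 0.0
```

Request:
{"name": "move_arm", "arguments": {"increments": [[0,0,0,0,0,0.1,0],[0,0,0,0,0,0,0]]}}

```text
time_s: 26.6
tcp_pos: [0.5438, -0.0807, 0.1931]
orientation: [3.141, 0.062, 0.0]
contact_force: [-1.8, 0.3, 3.9]
width: -0.002
grip_force: 2.3
```

Request:
{"name": "move_arm", "arguments": {"increments": [[0,0,0,0,0,0.1,0],[0,0,0,0,0,0,0]]}}

```text
time_s: 26.8
tcp_pos: [0.5438, -0.0808, 0.1926]
orientation: [3.141, 0.062, 0.001]
contact_force: [-5.1, -0.4, 14.8]
width: 0.003
grip_force: 7.8
```

The press meets the stop right away at bar top z≈0.120 with stop-like stiffness, and the cover had stayed there after release, so it is latched. Retreat.

Request:
{"name": "move_arm", "arguments": {"increments": [[0,0,0,0,0,-0.3,0],[0,0,0,0,0,-2,0],[0,0,0,0,0,-4,0],[0,0,0,0,0,-4,0],[0,0,0,0,0,-4,0],[0,0,0,0,0,-2,0],[0,0,0,0,0,0,0],[0,0,0,0,0,0,0]]}}

```text
time_s: 27.6
tcp_pos: [0.5436, -0.0807, 0.3547]
orientation: [3.141, 0.062, 0.0]
contact_force: [-0.8, 0.1, -0.6]
width: -0.005
grip_force: 0.0
```

```bash
python3 - <<'E'
from h import *
c=cap('wrist','w8.png')
for a in(.28,.314,.35,.4): print(a,[np.round(proj(c,cw(bar(a)+[0,y,0])),1) for y in(-.06,-.03)])
for v in (proj(c,cw(bar(.3)+[0,-.06,0]))[1],proj(c,cw(bar(.3)+[0,-.03,0]))[1]):
    print(int(v),c['pixels'][int(v),295:340].mean(1).astype(int).tolist())
E
```

```text
0.28 [array([324.5, 111.8]), array([324.4, 146. ])]
0.314 [array([322.3, 112.2]), array([322.3, 147.1])]
0.35 [array([319.6, 112.7]), array([319.7, 148.3])]
0.4 [array([315.2, 113.3]), array([315.4, 150. ])]
112 [49, 52, 56, 73, 101, 121, 116, 94, 99, 101, 103, 107, 109, 112, 112, 108, 107, 104, 91, 83, 93, 105, 114, 118, 126, 132, 134, 131, 125, 119, 112, 100, 91, 96, 96, 98, 97, 99, 97, 98, 103, 107, 110, 110, 112]
146 [66, 61, 55, 60, 79, 86, 87, 91, 98, 99, 99, 101, 111, 112, 109, 109, 108, 107, 105, 84, 87, 97, 101, 105, 109, 116, 117, 117, 113, 108, 99, 90, 89, 97, 98, 100, 98, 100, 100, 97, 97, 96, 99, 97, 99]
```

```bash
python3 -c "
from rig import manip
print(manip.sign_off())"
```

```text
the job is handed in; nothing more can be done
None
```

The job is handed in at about 28 s: the pink carton stands upright on the cabinet floor clear of the bottle, and the cover is rolled down, snapped and resting on its stop; one blemish is that I pressed the carton onto the floor with about 42 N for a moment before easing off.

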